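Refit a revolving spice tray and lock it with its spring clip

TASK

Put the revolving spice tray back together: set the round tray with its hub over the steel pin of its base so that it sits down flat, then press the black spring clip sideways into the groove near the top of the pin, just above the hub, until it has snapped on and is pushed fully home. Feel your way and never force it: the clip cracks if it is pressed against the pin with more than 30 N. Leave the spice jars where they stand and let go of everything at the end.

Things in the scene. Friction and masses are not known exactly. Their poses are not given: they have to be found in the camera images.
- turntable_base: Low round wooden foot, 140 mm across, fixed to the worktop, with a 72 mm steel flange (top at z = 22 mm) and an upright steel pin, 20 mm thick. The pin has a groove 14 mm in diameter from z = 52 to 60.5 mm; the head above is 20 mm wide, tapers from z = 64.5 mm and ends at 69.5 mm. Origin: on the pin's axis at worktop height; z up. Round: its yaw does not matter.
- pin_groove (a point): Point on the pin's axis at half height of the groove, 56.5 mm above the worktop. Measured poses are good to some 2 mm only; find the fit by feel.
- spice_tray: Loose round wooden tray, 180 mm across, some 0.35 kg: floor 8 mm thick, rim 20 mm high, and in the middle a metal hub sleeve, 40 mm outside, with a 23 mm bore right through. Take it from above by the outside of the hub; the pin then comes up between the fingers. Origin: centre of the underside, z up. Fitted, its underside rests on the flange at z = 22 mm.
- hub_top (a point): Centre of the hub's flat top, 31 mm above the tray's underside (23 mm above its floor). Fitted it is at z = 53 mm, 1 mm above the groove's lower edge, and leaves a gap 7.5 mm high under the pin's head for the clip.
- spring_clip: Black moulded spring clip, some 55 g, lying flat: an open crescent of 5 mm round section, 14.4 mm inside, its mouth towards the clip's +x. The sides are two sprung prongs; their lips, 3.3 mm ahead of the centre, leave 11 mm, and flared ends (15 mm ahead, 19 mm apart) lead in. Behind (-x) a stem 10 wide, 5 thick, leads to the tab. Origin: centre of the crescent on the underside, z up.
- clip_center (a point): Centre of the crescent, 2.5 mm above the clip's underside. Pushed along its +x on to the groove, the prongs meet the pin with this point 9 mm short of the pin's axis; the push peaks at 7 to 16 N some 4 to 6 mm short, then the lips snap round and the clip jumps on, so push slowly. Fully home, the back of the crescent stops hard on the pin and this point is on the axis. A push of 11 N there proves the stop.
- clip_tab (a point): Middle of the thumb tab, where the clip is taken: an upright block 28 mm long (clip x), 10 mm wide (y), 22 mm high. It lies 48 mm behind the crescent's centre (-x) and 11 mm above the clip's underside.
- spice_jar_a: Bystander: clear spice jar, 52 mm across, 114 mm high. Origin: centre of the underside.
- spice_jar_b: Bystander: a second spice jar of the same shape and size. Origin: centre of the underside.
- spice_jar_c: Bystander: smaller spice jar with a green lid, 42 mm across, 99 mm high. Origin: centre of the underside.
Mind the look-alikes: they are no part of the job. There is more than one size of the spice_tray; the one meant has the size given above. Several things have the shape of the spring_clip; the one meant has the colours described above.

How it is judged:
On the way, in this order (a step that is already met when the one before it is completed fails the run):
1. the tray sits flat on the base with the pin through its hub (horizontal distance between spice_tray and turntable_base below 0.003 m and z of spice_tray in the frame of turntable_base below 0.0245 m and angle between spice_tray's own z axis and vertical below 0.04 rad), for 0.2 s.
2. the clip is fully home in the groove of the pin above the hub (all of step 1 and horizontal distance between clip_center and pin_groove below 0.0018 m and z of clip_center in the frame of pin_groove between -0.004 and 0.004 m), for 0.2 s.
At the end, for the whole second after the job is handed in: The tray lies flat on the base (within 2.5 mm of its resting height and 3 mm of the pin's axis) and the clip is in the groove above the hub, fully home: its centre within 1.8 mm of the pin's axis and 4 mm of the groove's middle height, lying level; both are released and at rest, the jars stand (all of step 2 and angle between spring_clip's own z axis and vertical below 0.15 rad and linear speed of each of spring_clip, spice_tray below 0.02 m/s and contact force between the fingers and spring_clip below 0.1 N and contact force between the fingers and spice_tray below 0.1 N and angle between each of spice_jar_a, spice_jar_b, spice_jar_c's own z axis and vertical below 0.1 rad); the robot touches nothing.
It fails at once if the clip is forced: more than 30 N between clip and base (contact force between spring_clip and turntable_base above 30 N).
It fails at once if a spice jar is moved by more than 30 mm (distance of any of spice_jar_a, spice_jar_b, spice_jar_c from where it was at the start of the episode above 0.03 m).
It also fails if it takes over 69 s, if anything falls off the work surface, if the arm or the gripper's body presses on something with over 40 N, if the wrist force passes 120 N, or if a joint passes its speed limit or range.

ROBOT

A 6-joint arm with a two-finger parallel gripper is mounted at the origin on a cart in front of the work surface, level with it; the furniture and walls round the work are solid. World frame = base frame: x ahead of the robot, y to its left, z up, the work surface at z = 0. Lengths are in m, angles in rad, forces in N, time in s.
With the tool pointing down it reaches from about 0.35 to 0.975 m from the base axis. Payload 4.9 kg.
Tool frame: the origin (TCP) lies between the finger pads; the fingertips stand 19 mm ahead of it and the grasp point (between the pads) is the TCP; z points along the fingers, y is the line along which they close (so a half turn about z gives the same grasp; the last joint's range is limited). The gripper opens to 85 mm and grips with 20 to 120 N. Pads are 22 mm wide; open, the fingers measure 114 mm over their backs; the gripper's body (76 mm by 85 mm) begins 54 mm behind the grasp point. The pads swing forward as they close: fully open they stand 13 mm farther back than shut.
Start: joints at [1.092, 0.053, 1.613, -0, 1.476, -0.119], TCP at [0.22, 0.585, 0.25] pointing down, gripper open.
Joint ranges: [-3.01, 3.01], [-1.01, 2.22], [0.06, 2.58], [-1.02, 4.17], [0.09, 2.62], [-3.14, 3.14]. Speed limits (rad/s): [2.57, 2.57, 3.14, 3.14, 3.14, 3.14].

INTERFACE

Orientations are given as a rotation vector (axis times angle).
In Python, from station import ctrl gives the robot as it stands. The module is installed in compiled form; this text tells all that it offers.
- The arm moves only by the tool servo_tool, never from a script. Its argument "increments" is a list that holds one entry, the list of rows, each a list of 5 numbers: the finger opening in cm, from 0 to 8.54, then the shift along the tool's x, y, z in cm, then the turn about the tool's z in degrees. A call has 1 to 5 rows; each row is the pose to reach, as a shift and turn from the pose commanded when the call began, along the tool's axes at that moment; what a row does not reach only later rows make up. A row lasts 1/10 s, in which the tool goes at most 50 mm and 8.59 degrees, less where a joint would pass 70% of its speed; a pose out of reach is approached as far as the arm can. A call with a gripper value outside its range is refused whole. The fingers move at their own pace and stop on an object; "newtons" is the grip in N (left out, the last holds). Time passes only in rows, so rows that repeat a pose let the fingers close. It gives the time, the measured TCP pose, the force, the opening and the grip force at its end, in the units of the state.
- ctrl.get_obs(): the state, without advancing time (a new reading comes with each control period).
- ctrl.get_image(name): name is "scene" or "top"; returns a dict with "img" (420x560x3 uint8, red, green, blue), "fx", "fy", "cx", "cy" (pixels), "rvec" (rotation vector, rad) and "tvec" (3), from world to camera coordinates, as OpenCV has them. Camera axes: x right, y down, z forward; pixel columns grow to the right and rows downward; lengths in m; the calibration is good to about 2 mm. A picture is of the moment at which its call begins. There is no depth.
- ctrl.finish_job(): hands the job in; it is judged then, once.
The state is a dict: "t": time; "q": joint angles; "dq": joint speeds; "effort": joint torques, N m; "tool_pos": TCP position; "tool_rot": TCP orientation; "contact_force": force on the tool from outside, world axes, zero at the start; "wrist_torque": the same for the moment, N m; "opening": finger opening in m; "grip_force": force on a finger pad.
Only numpy, scipy, OpenCV 4.12 (cv2) and the standard library are available. Lean on these libraries where they do the work, as an engineer would, in place of code of your own. Each camera call takes 0.05 s, during which the arm holds its last target. There are 200 camera calls.

## Working session

There is one attempt and no reset: what is moved stays moved. The work goes in short steps, Python scripts to look and compute and a tool call to move; the robot and the scene stay as the last step left them, time stands still between calls to the robot, and variables do not carry over. Pictures are saved under pics/ and viewed, at most 10 in all, crops included, and the job is handed in when it is done.

Besides the shell and the picture viewer there is one more tool, called as name([rows], argument=value, ...), one row to a line, values as JSON. servo_tool: Moves the arm, as the interface text tells. Its arguments: {"type":"object","properties":{"increments":{"type":"array"},"newtons":{"type":"number"}},"required":["increments"]}

```bash
mkdir -p pics
cat > h.py <<'E'
import numpy as np, cv2
from station import ctrl
def snap(name,fn):
    d=ctrl.get_image(name); np.save('pics/%s.npy'%fn,d,allow_pickle=True)
    cv2.imwrite('pics/%s.png'%fn,d['img'][:,:,::-1]); return d
def load(fn): return np.load('pics/%s.npy'%fn,allow_pickle=True).item()
def px2w(d,u,v,z):
    R=cv2.Rodrigues(np.array(d['rvec'],float))[0]; t=np.array(d['tvec'],float).ravel()
    r=R.T@np.array([(u-d['cx'])/d['fx'],(v-d['cy'])/d['fy'],1]); c=-R.T@t
    return c+r*(z-c[2])/r[2]
def w2px(d,p):
    R=cv2.Rodrigues(np.array(d['rvec'],float))[0]; q=R@np.array(p)+np.array(d['tvec']).ravel()
    return np.array([d['fx']*q[0]/q[2]+d['cx'],d['fy']*q[1]/q[2]+d['cy']])
def crop(fn,out,u0,v0,u1,v1,k):
    im=load(fn)['img'][v0:v1,u0:u1,::-1]; cv2.imwrite('pics/%s.png'%out,cv2.resize(im,None,fx=k,fy=k,interpolation=cv2.INTER_CUBIC))
E
python3 - <<'E'
from h import *
a=snap('top','top0');b=snap('scene','sc0')
for d in(a,b):
    R=cv2.Rodrigues(np.array(d['rvec'],float))[0];print(d['fx'],-R.T@np.array(d['tvec']).ravel(),R[2])
o=ctrl.get_obs();print(o)
both=np.vstack([a['img'],b['img']])
E
```

```text
402.6900308496756 [0.39196265 0.00676291 1.00173193] [ 0.15236092  0.02614035 -0.98797917]
417.385874799788 [-0.01266885 -0.50108093  0.54997761] [ 0.63272528  0.57301569 -0.52087594]
{'t': 0.1, 'q': array([ 1.09200323e+00,  5.32724167e-02,  1.61418086e+00, -7.87520850e-06,
        1.47600445e+00, -1.19031417e-01]), 'dq': array([ 0.00012341, -0.00177171, -0.00330339, -0.00120054,  0.00304199,
       -0.00071088]), 'effort': array([-4.18558138e-04, -3.94906926e+01, -3.71360064e+01, -2.01089538e-04,
        3.96533564e-03,  3.55862060e-07]), 'tool_pos': array([0.21980136, 0.58449782, 0.24918291]), 'tool_rot': array([-5.61971371e-01, -3.09036910e+00,  2.80288399e-03]), 'contact_force': array([-0.40569061,  0.05505156,  0.33226932]), 'wrist_torque': array([-0.0080054 ,  0.01860862,  0.00456855]), 'grip_force': 0.0, 'opening': 0.08551001970911422}
```

View pics/top0.png

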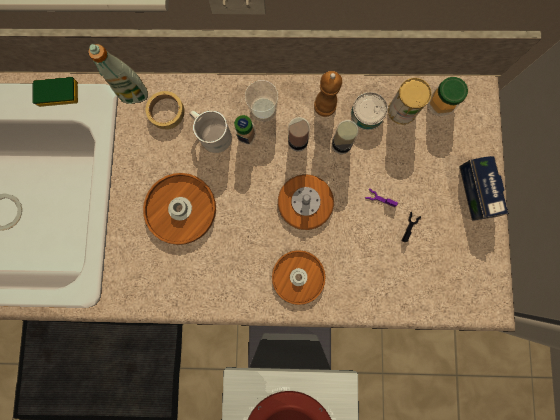

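View pics/sc0.png

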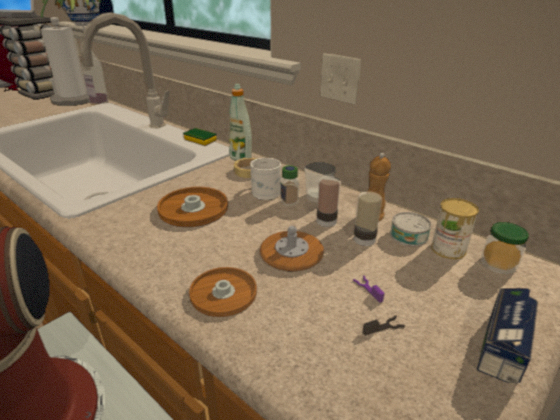

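Run:
```python
from h import *
d=load('top0')
im=d['img'][:,:,::-1]
f=lambda u0,v0,u1,v1,k:cv2.resize(im[v0:v1,u0:u1],None,fx=k,fy=k,interpolation=cv2.INTER_CUBIC)
a=f(140,168,220,248,5); b=f(360,180,440,250,5); c=f(266,166,346,236,5)
e=f(266,246,346,306,2.5)
out=np.zeros((600,800,3),np.uint8)
out[:300,:400]=cv2.resize(a[50:350],(400,300)) # rows 178..238
out[:300,400:800]=c[20:320]   # rows 170..230
out[300:600,:400]=b[50:350]   # rows 190..250
out[300:450,400:600]=e
cv2.imwrite('pics/m.png',out)
for u0,u1,v in((144.5,215.5,208),(273,325,279)):
    print(px2w(d,u0,v,.02),px2w(d,u1,v,.02))
```

```text
[0.52901574 0.36826025 0.02      ] [0.53188082 0.19120584 0.02      ]
[0.36204857 0.04509445 0.02      ] [ 0.36457404 -0.07938038  0.02      ]
```

View pics/m.png

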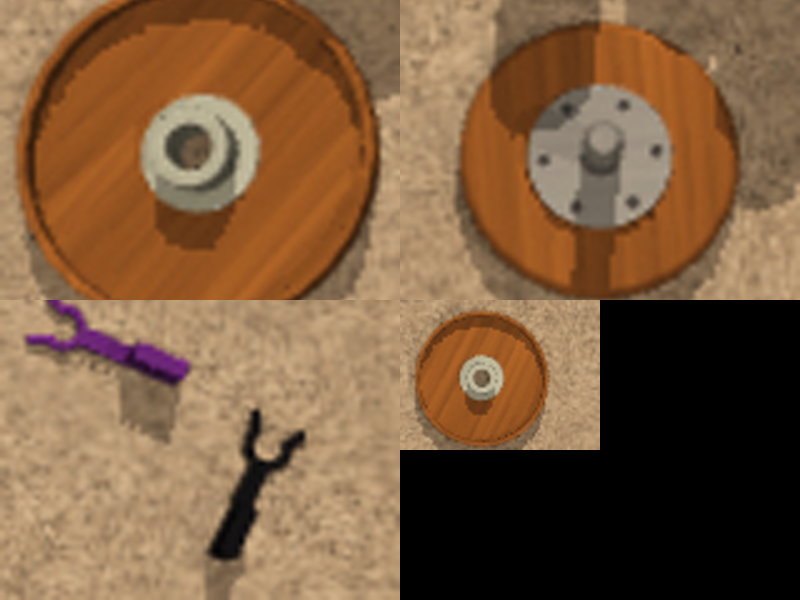

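The large tray (180,208) measures about 177 mm, so it is the one meant; the one at (298,278) is about 124 mm. Of the clips, black (411,227) fits the colour and purple (381,199) doesn't. The base is at (306,201).

Run:
```python
from h import *
d=load('top0')
g=lambda n,u,v,z:print(n,px2w(d,u,v,z).round(4))
# crop->px
P=lambda x,y,x0,y0,u0,v0:(u0+(x-x0+.5)/5-.5,v0+(y-y0+.5)/5-.5)
g('hub flange',*P(200,153.5,0,0,140,178),.009)
g('hub top',*P(191,148,0,0,140,178),.031)
g('rim',*P(197.5,150,0,0,140,178),.015)
g('base flange',*P(599.5,156.5,400,0,266,170),.022)
g('pin top',*P(605,132,400,0,266,170),.0695)
g('clip c',*P(266,450,0,300,360,190),.0025)
g('clip tip1',*P(256,412,0,300,360,190),.0025)
g('clip tip2',*P(301,433,0,300,360,190),.0025)
g('tab end top',*P(225,555,0,300,360,190),.01)
g('tab near top',*P(248,497,0,300,360,190),.022)
g('jarA',298,147,0);g('jarB',345,150,0);g('jarC',243,140,0)
s=load('sc0')
im=s['img'][:,:,::-1]
o=np.zeros((600,800,3),np.uint8)
f=lambda u,v:cv2.resize(im[v:v+60,u:u+80],None,fx=5,fy=5,interpolation=cv2.INTER_CUBIC)
o[:300,:400]=f(155,175);o[:300,400:]=f(252,215);o[300:,:400]=f(340,290)
cv2.imwrite('pics/m2.png',o)
```

```text
hub flange [0.5312 0.2836 0.009 ]
hub top [0.5308 0.282  0.031 ]
rim [0.5321 0.2833 0.015 ]
base flange [ 0.5529 -0.0309  0.022 ]
pin top [ 0.5567 -0.0315  0.0695]
clip c [ 0.5133 -0.2976  0.0025]
clip tip1 [ 0.5322 -0.2932  0.0025]
clip tip2 [ 0.5221 -0.315   0.0025]
tab end top [ 0.4604 -0.2738  0.01  ]
tab near top [ 0.4879 -0.2823  0.022 ]
jarA [ 0.6966 -0.0111  0.    ]
jarB [ 0.6902 -0.1315  0.    ]
jarC [0.7136 0.1314 0.    ]
```

View pics/m2.png

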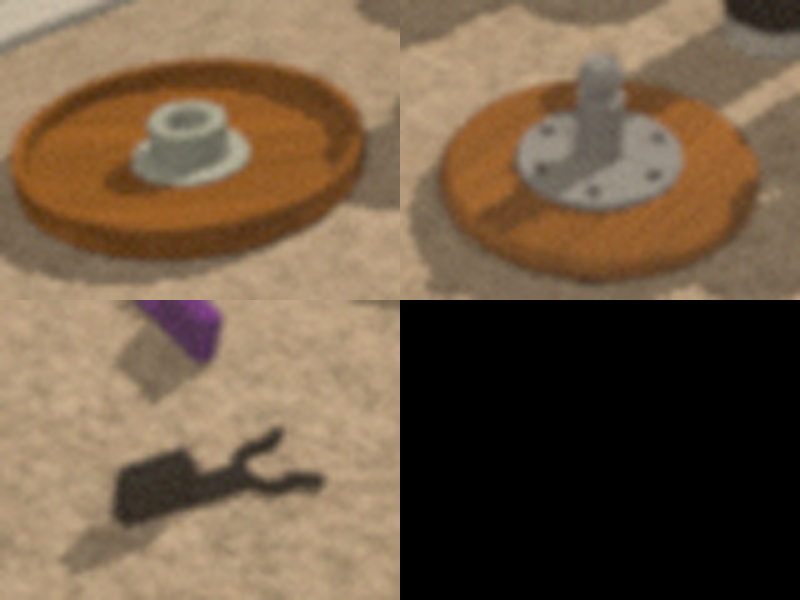

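Run:
```python
from h import *
d=load('sc0')
P=lambda x,y,x0,y0,u0,v0:(u0+(x-x0+.5)/5-.5,v0+(y-y0+.5)/5-.5)
g=lambda n,p,z:print(n,px2w(d,*p,z).round(4))
g('hubtop',P(188,118,0,0,155,175),.031)
g('rim',P(188,148,0,0,155,175),.016)
g('flange',P(599,160,400,0,252,215),.022)
g('pintop',P(601,62,400,0,252,215),.0695)
g('c',P(262,468,0,300,340,290),.0025)
g('t1',P(278,433,0,300,340,290),.0025)
g('t2',P(320,482,0,300,340,290),.0025)
g('tab mid',P(155,487,0,300,340,290),.011)
o=ctrl.get_obs()
print(cv2.Rodrigues(o['tool_rot'])[0].round(3))
```

```text
hubtop [0.5362 0.2819 0.031 ]
rim [0.5322 0.2793 0.016 ]
flange [ 0.5535 -0.0351  0.022 ]
pintop [ 0.557  -0.0322  0.0695]
c [ 0.5165 -0.2987  0.0025]
t1 [ 0.5356 -0.2947  0.0025]
t2 [ 0.5241 -0.3171  0.0025]
tab mid [ 0.4758 -0.2788  0.011 ]
[[-0.936  0.352 -0.001]
 [ 0.352  0.936 -0.002]
 [ 0.    -0.002 -1.   ]]
```

servo_tool([
  [[6, -5, -2.17, 0, 1], [6, -10, -4.34, 0, 2], [6, -15, -6.5, 0, 3], [6, -18, -7.8, 0, 4], [6, -20, -8.67, 0, 4]],
])

```text
t: 0.6
tool_pos: [0.3787, 0.4307, 0.2497]
tool_rot: [0.675, 3.068, -0.002]
contact_force: [-0.6, 0.5, -0.1]
opening: 0.0601
grip_force: 0.0
```

servo_tool([
  [[6, -4.5, -1.7, 0, 0], [6, -9, -3.5, 0, 0], [6, -13.5, -5.2, 4, 0], [6, -18, -6.8, 8, 0], [6, -20.6, -7.3, 11, 0]],
])

```text
t: 1.1
tool_pos: [0.5269, 0.2862, 0.1501]
tool_rot: [0.671, 3.068, 0.001]
contact_force: [0.5, 0.4, 0.4]
opening: 0.0605
grip_force: 0.0
```

Run:
```python
from h import *
snap('top','top1')
o=ctrl.get_obs();R=cv2.Rodrigues(o['tool_rot'])[0];print(o['t'],o['tool_pos'],R.round(3).tolist(),o['opening'])
print((R.T@(np.array([.533,.282,.030])-o['tool_pos'])*100).round(2))
crop('top1','t1',130,160,230,260,6)
```

```text
1.15 [0.5265266  0.28157743 0.14211955] [[-0.907, 0.42, -0.007], [0.42, 0.907, -0.006], [0.004, -0.009, -1.0]] 0.0595325498375757
[-0.61  0.41 11.21]
```

View pics/t1.png

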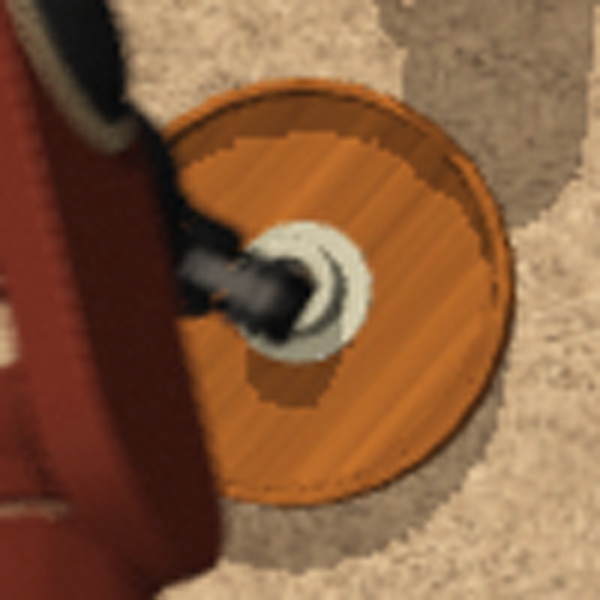

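The picture shows the gripper over the hub flange (310,290 in the crop), with the tray still in place. I go down and straddle the hub.

servo_tool([
  [[6.5, 0, 0, 3, 0], [6.5, 0, 0, 6, 0], [6.5, 0, 0, 7.5, 0], [6.5, 0, 0, 7.5, 0], [6.5, 0, 0, 7.5, 0]],
])

```text
t: 1.65
tool_pos: [0.5259, 0.288, 0.0763]
tool_rot: [0.669, 3.069, 0.001]
contact_force: [1.0, 0.4, 0.0]
opening: 0.0649
grip_force: 0.0
```

Run:
```python
from h import *
o=ctrl.get_obs();R=cv2.Rodrigues(o['tool_rot'])[0];print(o['t'],o['tool_pos'],o['contact_force'])
print((R.T@(np.array([.533,.282,.030])-o['tool_pos'])*100).round(2))
```

```text
1.65 [0.52587355 0.28803394 0.07631785] [0.9551406  0.42703991 0.01259312]
[-0.9  -0.25  4.63]
```

servo_tool([
  [[6.5, -0.9, -0.25, 1, 0], [6.5, -0.9, -0.25, 2.5, 0], [6.5, -0.9, -0.25, 3.5, 0], [6.5, -0.9, -0.25, 4.2, 0], [6.5, -0.9, -0.25, 4.6, 0]],
])

```text
t: 2.15
tool_pos: [0.532, 0.2814, 0.0282]
tool_rot: [-0.669, -3.068, 0.002]
contact_force: [-0.4, 0.8, -0.0]
opening: 0.0652
grip_force: 0.0
```

servo_tool([
  [[5, 0, 0, 0, 0], [4, 0, 0, 0, 0], [3, 0, 0, 0, 0], [3, 0, 0, 0, 0], [3, 0, 0, 0, 0]],
], newtons=40)

```text
t: 2.65
tool_pos: [0.5331, 0.282, 0.0302]
tool_rot: [0.669, 3.069, 0.001]
contact_force: [0.7, 1.3, 0.0]
opening: 0.039
grip_force: 40.4
```

servo_tool([
  [[3, 0, 0, -1, 0], [3, 0, 0, -3, 0], [3, 0, 0, -6, 0], [3, 0, 0, -8, 0], [3, 0, 0, -9, 0]],
])

```text
t: 3.15
tool_pos: [0.5335, 0.2818, 0.1222]
tool_rot: [0.669, 3.067, 0.002]
contact_force: [0.9, 0.1, -3.6]
opening: 0.0391
grip_force: 41.1
```

servo_tool([
  [[3, -1.5, -2.7, 0, 0], [3, -3.2, -5.8, 0, 0], [3, -5, -9, 0, 0], [3, -6.8, -12.3, 0, 0], [3, -8.6, -15.6, 0, 0]],
])

```text
t: 3.65
tool_pos: [0.5448, 0.1025, 0.1186]
tool_rot: [-0.669, -3.067, 0.001]
contact_force: [1.3, -0.9, -3.5]
opening: 0.0385
grip_force: 41.3
```

servo_tool([
  [[3, -1.8, -3.3, 0, 0], [3, -3.6, -6.6, 0, 0], [3, -5, -9.2, 0, 0], [3, -6.0, -11.0, 0, 0], [3, -6.58, -11.96, 0, 0]],
])

```text
t: 4.15
tool_pos: [0.5551, -0.0337, 0.1188]
tool_rot: [-0.672, -3.067, 0.001]
contact_force: [-0.1, 0.3, -5.3]
opening: 0.0386
grip_force: 41.3
```

servo_tool([
  [[3, 0, 0, 0, 0], [3, 0, 0, 0, 0]],
])

```text
t: 4.35
tool_pos: [0.5556, -0.0314, 0.1192]
tool_rot: [-0.669, -3.068, -0.001]
contact_force: [0.6, -0.1, -4.6]
opening: 0.0388
grip_force: 41.3
```

Run:
```python
from h import *
snap('top','top2');snap('scene','sc2')
o=ctrl.get_obs();R=cv2.Rodrigues(o['tool_rot'])[0];print(o['t'],o['tool_pos'],o['contact_force'],o['wrist_torque'],R.round(3).tolist())
a=load('top2')['img'][150:250,250:360,::-1];b=load('sc2')['img'][175:285,220:360,::-1]
o=np.zeros((600,800,3),np.uint8)
f=lambda x:cv2.resize(x,(400,int(x.shape[0]*400/x.shape[1])),interpolation=cv2.INTER_CUBIC)
A=f(a);B=f(b);o[:len(A),:400]=A;o[:len(B),400:]=B;cv2.imwrite('pics/m3.png',o[:400])
```

```text
4.45 [ 0.55570921 -0.030975    0.11940676] [ 1.23015041 -0.07283232 -5.17141077] [0.00777525 0.00621809 0.05819273] [[-0.91, 0.415, -0.001], [0.415, 0.91, 0.0], [0.001, 0.0, -1.0]]
```

View pics/m3.png

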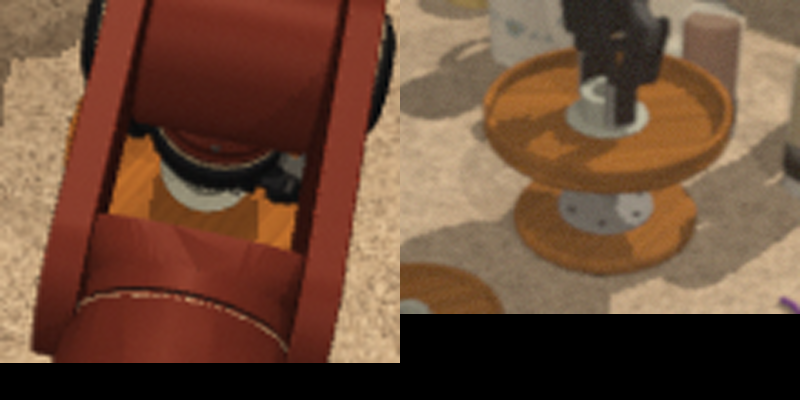

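The tray hangs level over the base, with its rim at x 484 to 734 in the right half. I lower it by feel.

servo_tool([
  [[3, 0, 0.1, 0.6, 0], [3, 0, 0.1, 1.2, 0], [3, 0, 0.1, 1.6, 0], [3, 0, 0.1, 1.9, 0], [3, 0, 0.1, 2.1, 0]],
])

```text
t: 4.95
tool_pos: [0.5561, -0.031, 0.0981]
tool_rot: [-0.669, -3.069, 0.0]
contact_force: [0.3, 0.3, -3.3]
opening: 0.0386
grip_force: 41.3
```

servo_tool([
  [[3, 0, 0, 0.1, 0], [3, 0, 0, 0.2, 0], [3, 0, 0, 0.3, 0], [3, 0, 0, 0.4, 0], [3, 0, 0, 0.4, 0]],
])

```text
t: 5.45
tool_pos: [0.5564, -0.0312, 0.0947]
tool_rot: [-0.67, -3.069, 0.0]
contact_force: [0.4, 0.5, -4.0]
opening: 0.0388
grip_force: 41.3
```

servo_tool([
  [[3, 0, 0, 0.15, 0], [3, 0, 0, 0.3, 0], [3, 0, 0, 0.45, 0], [3, 0, 0, 0.6, 0], [3, 0, 0, 0.6, 0]],
])

```text
t: 5.95
tool_pos: [0.5562, -0.0311, 0.0883]
tool_rot: [-0.669, -3.069, -0.0]
contact_force: [0.1, -0.3, -4.2]
opening: 0.0389
grip_force: 41.3
```

servo_tool([
  [[3, 0, 0, 0.3, 0], [3, 0, 0, 0.6, 0], [3, 0, 0, 0.9, 0], [3, 0, 0, 1.2, 0], [3, 0, 0, 1.2, 0]],
])

```text
t: 6.45
tool_pos: [0.556, -0.0311, 0.076]
tool_rot: [-0.67, -3.068, -0.0]
contact_force: [-0.3, 0.8, -4.5]
opening: 0.0388
grip_force: 41.3
```

servo_tool([
  [[3, 0, 0, 0.3, 0], [3, 0, 0, 0.6, 0], [3, 0, 0, 0.9, 0], [3, 0, 0, 1.2, 0], [3, 0, 0, 1.4, 0]],
])

```text
t: 6.95
tool_pos: [0.5563, -0.0311, 0.0623]
tool_rot: [-0.67, -3.069, -0.0]
contact_force: [-0.5, -0.0, -3.7]
opening: 0.0387
grip_force: 41.3
```

servo_tool([
  [[3, 0, 0, 0.3, 0], [3, 0, 0, 0.6, 0], [3, 0, 0, 0.7, 0], [3, 0, 0, 0.8, 0], [3, 0, 0, 0.8, 0]],
])

```text
t: 7.45
tool_pos: [0.5563, -0.0312, 0.0545]
tool_rot: [-0.669, -3.069, 0.0]
contact_force: [-1.0, -0.3, -4.7]
opening: 0.0391
grip_force: 41.3
```

Underside is near 24.5 mm; the last 2 mm go gently.

servo_tool([
  [[3, 0, 0, 0.1, 0], [3, 0, 0, 0.2, 0], [3, 0, 0, 0.25, 0], [3, 0, 0, 0.25, 0], [3, 0, 0, 0.25, 0]],
])

```text
t: 7.95
tool_pos: [0.5564, -0.0312, 0.0522]
tool_rot: [-0.67, -3.069, 0.0]
contact_force: [-2.2, -0.9, -2.5]
opening: 0.0384
grip_force: 41.4
```

servo_tool([
  [[3, 0, 0, 0.05, 0], [3, 0, 0, 0.05, 0], [3, 0, 0, 0.05, 0]],
])

```text
t: 8.25
tool_pos: [0.5563, -0.0312, 0.0521]
tool_rot: [-0.669, -3.069, 0.0]
contact_force: [-6.2, 0.5, 2.6]
opening: 0.0385
grip_force: 41.8
```

servo_tool([
  [[5, 0, 0, 0, 0], [6.5, 0, 0, 0, 0], [6.5, 0, 0, -0.3, 0], [6.5, 0, 0, -1.5, 0], [6.5, 0, 0, -4, 0]],
])

```text
t: 8.75
tool_pos: [0.5552, -0.0309, 0.0909]
tool_rot: [-0.669, -3.066, -0.0]
contact_force: [-0.3, -0.1, -0.6]
opening: 0.0649
grip_force: 0.0
```

servo_tool([
  [[6, 0, 0, -4, 0], [5, -0.3, -3, -6, 0], [4, -1, -7, -6, 0], [4, -1.5, -11.5, -6, 0], [4, -2, -16, -6, 0]],
])

```text
t: 9.25
tool_pos: [0.5081, -0.1865, 0.1537]
tool_rot: [0.667, 3.067, -0.001]
contact_force: [0.7, 0.7, -0.1]
opening: 0.0402
grip_force: 0.0
```

servo_tool([
  [[4, -0.3, -4, 1, 0], [4, -0.5, -8, 3, 0], [4, -0.6, -10, 5, 0], [4, -0.6, -10, 6, 0], [4, -0.6, -10, 6, 0]],
])

```text
t: 9.75
tool_pos: [0.4711, -0.2778, 0.0907]
tool_rot: [-0.671, -3.067, -0.002]
contact_force: [0.6, 1.0, -0.0]
opening: 0.04
grip_force: 0.0
```

Run:
```python
from h import *
snap('top','top3');snap('scene','sc3')
o=ctrl.get_obs();R=cv2.Rodrigues(o['tool_rot'])[0];print(o['t'],o['tool_pos'],o['contact_force'],R.round(3).tolist())
a=load('top3')['img'];b=load('sc3')['img']
o=np.zeros((600,800,3),np.uint8)
def put(im,u,v,x,y,k=5):
    w,h=400//k,300//k;o[y:y+300,x:x+400]=cv2.resize(im[v:v+h,u:u+w,::-1],(400,300),interpolation=cv2.INTER_CUBIC)
put(a,266,166,0,0);put(b,252,205,400,0);put(a,360,190,0,300);put(b,340,290,400,300)
cv2.imwrite('pics/m4.png',o)
```

```text
9.85 [ 0.4725501  -0.27777502  0.09259705] [0.12143719 0.28268346 0.9265191 ] [[-0.91, 0.416, 0.001], [0.416, 0.91, -0.0], [-0.001, 0.0, -1.0]]
```

View pics/m4.png

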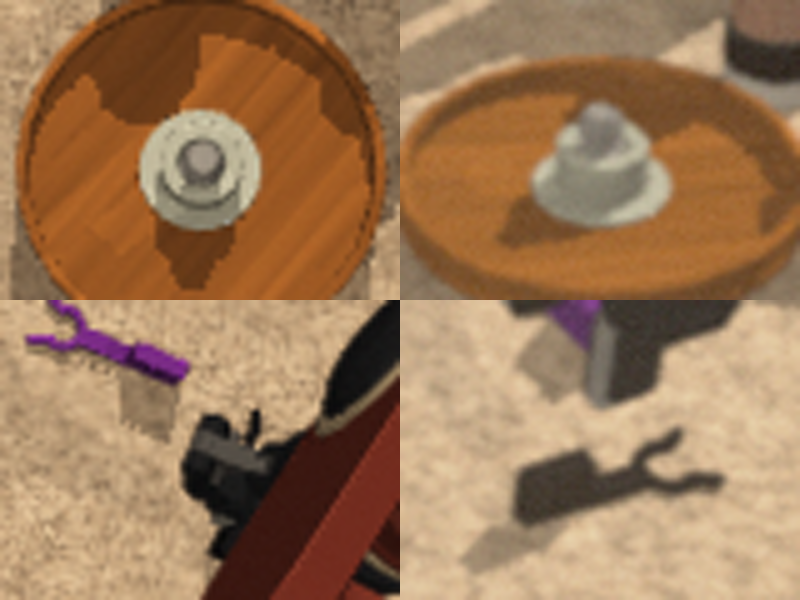

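The tray sits flat over the pin, with the pin at (202,157) in the upper-left crop. The black clip is untouched at (620,475). I go down on the tab.

servo_tool([
  [[3, 0, 0, 2.5, 0], [3, 0, 0, 5, 0], [3, 0, 0, 6.2, 0], [3, 0, 0, 6.8, 0], [3, 0, 0, 7.05, 0]],
])

```text
t: 10.35
tool_pos: [0.4724, -0.2781, 0.0216]
tool_rot: [0.668, 3.069, -0.0]
contact_force: [0.7, 1.0, -0.2]
opening: 0.0299
grip_force: 0.0
```

servo_tool([
  [[2, 0, 0, 0, 0], [0.5, 0, 0, 0, 0], [0.5, 0, 0, 0, 0], [0.5, 0, 0, 0, 0], [0.5, 0, 0, 0, 0]],
], newtons=60)

```text
t: 10.85
tool_pos: [0.4726, -0.2791, 0.0225]
tool_rot: [0.669, 3.067, -0.001]
contact_force: [0.1, 0.8, 6.9]
opening: 0.0082
grip_force: 60.9
```

servo_tool([
  [[0.5, 0, 0, -1, 0], [0.5, 0, 0, -3, 0], [0.5, 0, 0, -6, 0], [0.5, 0, 0, -8, 0], [0.5, 0, 0, -9, 0]],
])

```text
t: 11.35
tool_pos: [0.4725, -0.279, 0.1137]
tool_rot: [0.669, 3.066, -0.002]
contact_force: [-0.5, -0.7, -0.9]
opening: 0.0082
grip_force: 60.2
```

servo_tool([
  [[0.5, 1, 2, 0, 0], [0.5, 3, 5, 0, 0], [0.5, 5, 8.5, 0, 0], [0.5, 7, 12, 0, 0], [0.5, 9, 16, 0, 0]],
])

```text
t: 11.85
tool_pos: [0.4554, -0.0941, 0.1104]
tool_rot: [-0.672, -3.068, -0.0]
contact_force: [-0.3, 0.9, -0.1]
opening: 0.0086
grip_force: 60.1
```

servo_tool([
  [[0.5, 0.8, 3.5, 0, 0], [0.5, 1.6, 6.5, 0, 0], [0.5, 2, 8.7, 0, 0], [0.5, 2, 9.7, 0, 0], [0.5, 2, 9.9, 0, 0]],
])

```text
t: 12.35
tool_pos: [0.4795, 0.0035, 0.1107]
tool_rot: [-0.667, -3.069, 0.001]
contact_force: [0.3, -0.9, -1.4]
opening: 0.0084
grip_force: 60.1
```

servo_tool([
  [[0.5, 0, 0, 0.5, 0], [0.5, 0, 0, 1.5, 0], [0.5, 0, 0, 2.5, 0], [0.5, 0, 0, 3, 0], [0.5, 0, 0, 3, 0]],
])

```text
t: 12.85
tool_pos: [0.4784, 0.0026, 0.0795]
tool_rot: [-0.67, -3.066, 0.0]
contact_force: [-0.4, 0.3, -1.0]
opening: 0.0085
grip_force: 60.1
```

```bash
cat > st.py <<'E'
from h import *
o=ctrl.get_obs();R=cv2.Rodrigues(o['tool_rot'])[0];p=o['tool_pos']
h=np.array([.91,-.416,0]);l=np.array([.416,.91,0])
print(o['t'],p.round(4),'h',(p@h).round(4),'l',(p@l).round(4),R.round(3).tolist(),'F h,l,z',(o['contact_force']@h).round(1),(o['contact_force']@l).round(1),o['contact_force'][2].round(1))
E
cat > pic.py <<'E'
import sys
from h import *
n=sys.argv[1]
snap('top','t'+n);snap('scene','s'+n)
a=load('t'+n)['img'];b=load('s'+n)['img']
cv2.imwrite('pics/v%s.png'%n,np.hstack([cv2.resize(i,(400,400),interpolation=cv2.INTER_CUBIC) for i in(a[165:229,274:338,::-1],b[195:259,250:314,::-1])]))
E
python3 pic.py 5; python3 st.py
```

```text
12.95 [0.4795 0.0027 0.0809] h 0.4352 l 0.2019 [[-0.909, 0.417, -0.001], [0.417, 0.909, 0.0], [0.001, -0.0, -1.0]] F h,l,z 0.8 0.7 -0.2
```

View pics/v5.png

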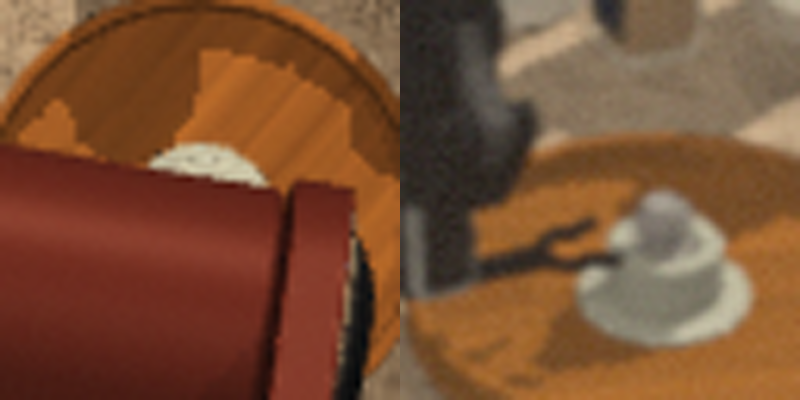

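The scene view shows the clip level in the fingers, tips at (595,222) and (618,260), pointing at the pin head (662,213). I check the lateral aim from these.

Run:
```python
from h import *
d=load('s5');h=np.array([.91,-.416,0]);l=np.array([.416,.91,0])
f=lambda x,y:(250+(x-400+.5)/6.25-.5,195+(y+.5)/6.25-.5)
for n,x,y,z in(('t1',595,222,.060),('t2',618,260,.060),('pintop',662,203,.0695),('hubtop',667,246,.053)):
    p=px2w(d,*f(x,y),z);print(n,p.round(4),(p@h).round(4),(p@l).round(4))
for zz in (.0525,.0565,.0605): print(zz, [ (w2px(d,[.555+0*zz,-.032,zz])-[250,195])*6.25+[400,0]])
```

```text
t1 [ 0.5434 -0.0133  0.06  ] 0.5 0.214
t2 [ 0.5314 -0.0341  0.06  ] 0.4977 0.19
pintop [ 0.5564 -0.0319  0.0695] 0.5196 0.2024
hubtop [ 0.5566 -0.0343  0.053 ] 0.5208 0.2003
0.0525 [array([656.1007782, 244.0085139])]
0.0565 [array([656.29486558, 234.23021126])]
0.0605 [array([656.48986897, 224.4057595 ])]
```

servo_tool([
  [[0.5, -0.3, 0, 0.1, 0], [0.5, -0.5, 0, 0.2, 0], [0.5, -0.5, 0, 0.3, 0], [0.5, -0.5, 0, 0.35, 0], [0.5, -0.5, 0, 0.35, 0]],
])

```text
t: 13.45
tool_pos: [0.4841, 0.0009, 0.0776]
tool_rot: [-0.67, -3.069, 0.0]
contact_force: [0.4, 1.0, -1.4]
opening: 0.0085
grip_force: 60.1
```

servo_tool([
  [[0.5, 0, 0, 0.05, 0], [0.5, 0, 0, 0.05, 0], [0.5, 0, 0, 0.05, 0]],
])

```text
t: 13.75
tool_pos: [0.4841, 0.0009, 0.0772]
tool_rot: [0.669, 3.069, -0.0]
contact_force: [-0.2, -0.3, -0.0]
opening: 0.0083
grip_force: 60.1
```

servo_tool([
  [[0.5, 0, 0, 0.05, 0], [0.5, 0, 0, 0.05, 0], [0.5, 0, 0, 0.05, 0]],
])

```text
t: 14.05
tool_pos: [0.4841, 0.0008, 0.0767]
tool_rot: [-0.67, -3.069, 0.0]
contact_force: [-0.5, -0.6, -0.4]
opening: 0.0082
grip_force: 60.1
```

servo_tool([
  [[0.5, 0, 0, 0.05, 0], [0.5, 0, 0, 0.05, 0], [0.5, 0, 0, 0.05, 0]],
])

```text
t: 14.35
tool_pos: [0.4841, 0.0008, 0.0761]
tool_rot: [-0.67, -3.069, 0.0]
contact_force: [-0.4, -0.2, -1.2]
opening: 0.0085
grip_force: 60.1
```

servo_tool([
  [[0.5, 0, 0, 0.05, 0], [0.5, 0, 0, 0.05, 0], [0.5, 0, 0, 0.05, 0]],
])

```text
t: 14.65
tool_pos: [0.4841, 0.0008, 0.0756]
tool_rot: [-0.67, -3.069, 0.0]
contact_force: [0.2, 0.2, -0.8]
opening: 0.0086
grip_force: 60.1
```

servo_tool([
  [[0.5, 0, 0, 0.05, 0], [0.5, 0, 0, 0.05, 0], [0.5, 0, 0, 0.05, 0]],
])

```text
t: 14.95
tool_pos: [0.4841, 0.0008, 0.0752]
tool_rot: [-0.67, -3.069, 0.0]
contact_force: [-0.2, 0.0, -0.4]
opening: 0.0084
grip_force: 60.1
```

servo_tool([
  [[0.5, 0, 0, 0.05, 0], [0.5, 0, 0, 0.05, 0], [0.5, 0, 0, 0.05, 0]],
])

```text
t: 15.25
tool_pos: [0.4842, 0.0008, 0.0747]
tool_rot: [-0.67, -3.069, 0.0]
contact_force: [0.2, -0.3, -0.4]
opening: 0.009
grip_force: 60.1
```

servo_tool([
  [[0.5, 0, 0, 0.05, 0], [0.5, 0, 0, 0.05, 0], [0.5, 0, 0, 0.05, 0]],
])

```text
t: 15.55
tool_pos: [0.4841, 0.0008, 0.0742]
tool_rot: [-0.67, -3.069, 0.0]
contact_force: [0.7, 0.6, -0.1]
opening: 0.0086
grip_force: 60.1
```

servo_tool([
  [[0.5, 0, 0, -0.3, 0], [0.5, -0.2, 0, -0.3, 0], [0.5, -0.5, 0, -0.3, 0], [0.5, -0.8, 0, -0.3, 0], [0.5, -0.8, 0, -0.2, 0]],
])

```text
t: 16.05
tool_pos: [0.492, -0.0027, 0.0764]
tool_rot: [0.67, 3.069, 0.0]
contact_force: [-0.5, 0.1, -0.9]
opening: 0.0085
grip_force: 60.1
```

servo_tool([
  [[0.5, 0, 0, 0.05, 0], [0.5, 0, 0, 0.05, 0], [0.5, 0, 0, 0.05, 0]],
])

```text
t: 16.35
tool_pos: [0.4914, -0.0025, 0.0756]
tool_rot: [-0.67, -3.069, -0.0]
contact_force: [0.0, -0.7, -0.7]
opening: 0.0089
grip_force: 60.2
```

servo_tool([
  [[0.5, 0, 0, 0.05, 0], [0.5, 0, 0, 0.05, 0], [0.5, 0, 0, 0.05, 0]],
])

```text
t: 16.65
tool_pos: [0.4916, -0.0025, 0.0754]
tool_rot: [0.67, 3.069, 0.0]
contact_force: [-1.0, 1.0, 1.6]
opening: 0.0086
grip_force: 60.4
```

servo_tool([
  [[0.5, 0, 0, 0.05, 0], [0.5, 0, 0, 0.05, 0], [0.5, 0, 0, 0.05, 0]],
])

```text
t: 16.95
tool_pos: [0.4917, -0.0025, 0.0751]
tool_rot: [0.669, 3.069, 0.0]
contact_force: [-1.1, -0.2, 4.5]
opening: 0.0088
grip_force: 60.8
```

servo_tool([
  [[0.5, 0, 0, -0.2, 0], [0.5, -0.2, 0, -0.2, 0], [0.5, -0.5, 0, -0.2, 0], [0.5, -0.8, 0, -0.2, 0], [0.5, -0.8, 0, -0.2, 0]],
])

```text
t: 17.45
tool_pos: [0.499, -0.006, 0.0765]
tool_rot: [-0.67, -3.069, 0.0]
contact_force: [0.3, 0.3, 0.1]
opening: 0.0087
grip_force: 60.2
```

servo_tool([
  [[0.5, -0.05, 0, 0, 0], [0.5, -0.1, 0, 0, 0], [0.5, -0.15, 0, 0, 0], [0.5, -0.2, 0, 0, 0], [0.5, -0.2, 0, 0, 0]],
])

```text
t: 17.95
tool_pos: [0.5006, -0.0067, 0.0767]
tool_rot: [0.67, 3.069, -0.0]
contact_force: [-0.1, 0.1, -0.8]
opening: 0.0085
grip_force: 60.2
```

servo_tool([
  [[0.5, -0.05, 0, 0, 0], [0.5, -0.1, 0, 0, 0], [0.5, -0.15, 0, 0, 0], [0.5, -0.15, 0, 0, 0]],
])

```text
t: 18.35
tool_pos: [0.502, -0.0073, 0.0767]
tool_rot: [0.67, 3.069, -0.0]
contact_force: [-0.4, 0.5, -0.1]
opening: 0.0086
grip_force: 60.2
```

servo_tool([
  [[0.5, -0.05, 0, 0, 0], [0.5, -0.1, 0, 0, 0], [0.5, -0.15, 0, 0, 0], [0.5, -0.15, 0, 0, 0]],
])

```text
t: 18.75
tool_pos: [0.5032, -0.0079, 0.0766]
tool_rot: [-0.67, -3.069, 0.0]
contact_force: [-0.6, -0.4, 0.1]
opening: 0.0085
grip_force: 60.2
```

servo_tool([
  [[0.5, -0.05, 0, 0, 0], [0.5, -0.1, 0, 0, 0], [0.5, -0.1, 0, 0, 0]],
])

```text
t: 19.05
tool_pos: [0.5038, -0.0082, 0.0764]
tool_rot: [-0.669, -3.068, -0.0]
contact_force: [-2.5, 0.8, -0.2]
opening: 0.0088
grip_force: 60.2
```

servo_tool([
  [[0.5, -0.05, 0, 0, 0], [0.5, -0.1, 0, 0, 0], [0.5, -0.1, 0, 0, 0]],
])

```text
t: 19.35
tool_pos: [0.5044, -0.0085, 0.0762]
tool_rot: [-0.669, -3.068, -0.0]
contact_force: [-3.8, 1.7, 0.4]
opening: 0.0085
grip_force: 60.1
```

Contact is straight along the push axis with no side force. I push on slowly.

servo_tool([
  [[0.5, -0.05, 0, 0, 0], [0.5, -0.1, 0, 0, 0], [0.5, -0.1, 0, 0, 0]],
])

```text
t: 19.65
tool_pos: [0.5052, -0.0089, 0.0761]
tool_rot: [-0.669, -3.067, -0.0]
contact_force: [-4.4, 1.3, -0.6]
opening: 0.0086
grip_force: 60.1
```

servo_tool([
  [[0.5, -0.05, 0, 0, 0], [0.5, -0.1, 0, 0, 0], [0.5, -0.1, 0, 0, 0]],
])

```text
t: 19.95
tool_pos: [0.506, -0.0092, 0.0762]
tool_rot: [-0.669, -3.067, -0.0]
contact_force: [-5.5, 1.8, 0.7]
opening: 0.0085
grip_force: 60.1
```

servo_tool([
  [[0.5, -0.05, 0, 0, 0], [0.5, -0.05, 0, 0, 0], [0.5, -0.05, 0, 0, 0]],
])

```text
t: 20.25
tool_pos: [0.5063, -0.0094, 0.076]
tool_rot: [-0.669, -3.067, -0.001]
contact_force: [-5.1, 2.4, -0.8]
opening: 0.0088
grip_force: 60.1
```

servo_tool([
  [[0.5, -0.05, 0, 0, 0], [0.5, -0.1, 0, 0, 0], [0.5, -0.1, 0, 0, 0]],
])

```text
t: 20.55
tool_pos: [0.5076, -0.01, 0.0761]
tool_rot: [-0.669, -3.068, -0.0]
contact_force: [-3.6, 2.6, -0.2]
opening: 0.0086
grip_force: 60.1
```

servo_tool([
  [[0.5, -0.05, 0, 0, 0], [0.5, -0.1, 0, 0, 0], [0.5, -0.1, 0, 0, 0]],
])

```text
t: 20.85
tool_pos: [0.5111, -0.0115, 0.0779]
tool_rot: [0.669, 3.064, -0.001]
contact_force: [1.1, -1.1, -1.5]
opening: 0.0082
grip_force: 60.1
```

servo_tool([
  [[0.5, -0.05, 0, 0, 0], [0.5, -0.1, 0, 0, 0], [0.5, -0.1, 0, 0, 0]],
])

```text
t: 21.15
tool_pos: [0.5111, -0.0114, 0.0774]
tool_rot: [0.669, 3.067, -0.0]
contact_force: [0.8, -2.8, 1.4]
opening: 0.0084
grip_force: 60.3
```

It has snapped on. Now I push fully home, to 11–13 N.

servo_tool([
  [[0.5, -0.05, 0, 0, 0], [0.5, -0.1, 0, 0, 0], [0.5, -0.1, 0, 0, 0]],
])

```text
t: 21.45
tool_pos: [0.5111, -0.0115, 0.0767]
tool_rot: [0.67, 3.069, 0.0]
contact_force: [0.6, -2.0, 0.1]
opening: 0.0084
grip_force: 60.2
```

servo_tool([
  [[0.5, -0.05, 0, 0, 0], [0.5, -0.1, 0, 0, 0], [0.5, -0.1, 0, 0, 0]],
])

```text
t: 21.75
tool_pos: [0.5112, -0.0116, 0.0762]
tool_rot: [-0.669, -3.068, -0.0]
contact_force: [-1.9, 0.6, 1.0]
opening: 0.009
grip_force: 60.2
```

servo_tool([
  [[0.5, -0.05, 0, 0, 0], [0.5, -0.1, 0, 0, 0], [0.5, -0.1, 0, 0, 0]],
])

```text
t: 22.05
tool_pos: [0.5114, -0.0117, 0.0758]
tool_rot: [-0.669, -3.065, -0.001]
contact_force: [-5.0, 2.4, 0.0]
opening: 0.0088
grip_force: 60.4
```

servo_tool([
  [[0.5, -0.05, 0, 0, 0], [0.5, -0.1, 0, 0, 0], [0.5, -0.1, 0, 0, 0]],
])

```text
t: 22.35
tool_pos: [0.5114, -0.0117, 0.0757]
tool_rot: [-0.668, -3.063, -0.001]
contact_force: [-8.4, 4.4, 4.2]
opening: 0.0087
grip_force: 60.7
```

servo_tool([
  [[0.5, -0.05, 0, 0, 0], [0.5, -0.1, 0, 0, 0], [0.5, -0.1, 0, 0, 0]],
])

```text
t: 22.65
tool_pos: [0.5115, -0.0117, 0.0757]
tool_rot: [-0.667, -3.06, -0.002]
contact_force: [-12.7, 4.8, 7.7]
opening: 0.0085
grip_force: 61.2
```

The stop is proven: 13.6 N without movement. I relieve the load, let go and retreat upward.

servo_tool([
  [[0.5, 0.15, 0, 0, 0], [0.5, 0.3, 0, -0.05, 0], [0.5, 0.35, 0, -0.05, 0], [0.5, 0.35, 0, -0.05, 0]],
])

```text
t: 23.05
tool_pos: [0.5112, -0.0116, 0.0769]
tool_rot: [-0.67, -3.069, -0.0]
contact_force: [-2.0, 1.1, -1.9]
opening: 0.0086
grip_force: 60.0
```

servo_tool([
  [[1.5, 0, 0, 0, 0], [2.5, 0, 0, 0, 0], [3.5, 0, 0, 0, 0], [4, 0, 0, 0, 0], [4, 0, 0, 0, 0]],
])

```text
t: 23.55
tool_pos: [0.5117, -0.0117, 0.0774]
tool_rot: [0.67, 3.069, -0.0]
contact_force: [-1.0, -0.2, 0.7]
opening: 0.0397
grip_force: 0.0
```

servo_tool([
  [[4, 0, 0, -0.5, 0], [4, 0, 0, -2, 0], [4, 0, 0, -5, 0], [4, 0, 0, -8, 0], [4, 0, 0, -10, 0]],
])

```text
t: 24.05
tool_pos: [0.5126, -0.0118, 0.1813]
tool_rot: [0.669, 3.065, 0.0]
contact_force: [-0.2, 0.0, 0.1]
opening: 0.0402
grip_force: 0.0
```

servo_tool([
  [[4, 3, 4, -1, 0], [4, 5, 8, -1, 0], [4, 5, 12, -1, 0], [4, 5, 16, -1, 0], [4, 5, 18, -1, 0]],
])

```text
t: 24.55
tool_pos: [0.5419, 0.1756, 0.1891]
tool_rot: [0.666, 3.068, 0.002]
contact_force: [-0.4, -0.1, -0.8]
opening: 0.0399
grip_force: 0.0
```

```bash
python3 pic.py 6; python3 st.py
```

```text
24.65 [0.5418 0.175  0.1888] h 0.4203 l 0.3846 [[-0.91, 0.414, 0.002], [0.414, 0.91, 0.001], [-0.001, 0.001, -1.0]] F h,l,z 0.1 -0.8 0.5
```

View pics/v6.png

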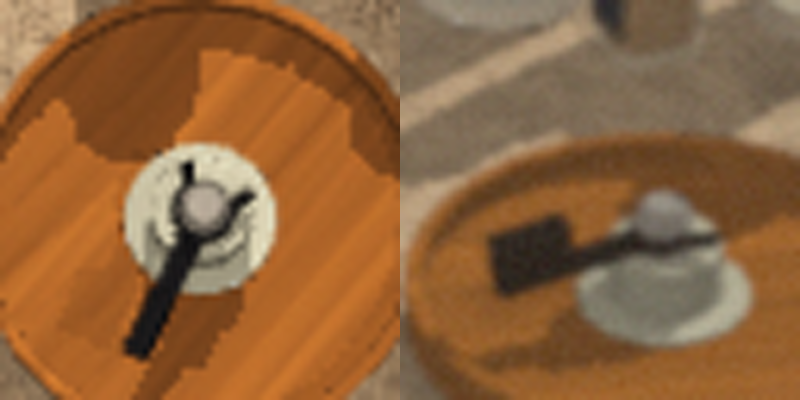

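The clip sits round the pin with its prongs past it, at (188,165) and (248,197), and looks level. The tray is flat and the gripper is clear, so I hand the job in.

```bash
python3 -c "
from station import ctrl
print(ctrl.finish_job())"
```

```text
the job is handed in; nothing more can be done
None
```

The tray sits flat on the base, and the clip snapped on and is fully home: it held 13.6 N of push without moving. Everything is released and the job is handed in at about 25 s; I saw no verdict from the judge.

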